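# Slide the baking sheet onto the right rails of the cooling rack

### The job

Take the baking sheet by its red grip and slide it, nose first, into the open side of the cooling rack, on the lowest pair of rails that passes clear above whatever is standing inside the rack. Press it fully home: the cushion of the end stop must be pushed right in until it bottoms, but gently, never forcing the sheet against the rack. Let go with the sheet lying flat on its rails, and leave the tin, the tealight and the spice jar where they stand.

Things in the scene. Friction and masses are not known exactly. Their poses are not given: they have to be found in the camera images.
- rack: Steel cooling rack fixed to the worktop, 180 wide (x), 200 deep (y), 164 mm high; origin on the worktop under its middle, z up. Its open front looks along its own +y; sheets slide in along -y, on one of three rail pairs. Posts lie behind y = +50 mm, a cross bar closes the back. Either the tin, the tealight or the spice jar stands inside, within 40 mm of the origin, drawn anew each time.
- rail_low (a point): Middle between the lowest rails, at the height of their upper faces, 45 mm above the worktop, where their straight part begins (rack y = +65 mm). Straight part: y = -85 to +65 mm. Rails are 12 mm wide, inside guides 154 mm apart that rise 13 mm above them. In front, to y = +84 mm, a lead-in: rails slope down by 6 mm, guides flare out by 6 mm a side. Axes as the rack's.
- rail_middle (a point): The same point of the middle rails, upper faces 85 mm above the worktop; all else as the lowest pair.
- rail_top (a point): The same point of the top rails, upper faces 130 mm above the worktop; all else as the lowest pair.
- cushion (a joint): Black upright rubber cushion (60 mm wide, 31 to 155 mm high) of the end stop at the rack's back, serving all rails. 0 = out, 0.008 m = fully in, where it bottoms hard. Moves along rack -y against about 6 N of friction, stays where left. The stop's depth differs each time and is not reported: bottomed, its face is between rack y = -70 and -46 mm. Sheet and rack take no more than 22 N.
- sheet_mid (a point): The loose baking sheet, bare aluminium, about 150 g (may differ by a third): plate 150 (x) by 140 (y) by 4 mm with a low rim, 10.5 mm high in all. This point is the middle of the plate's underside; the nose edge is at y = -70 mm and the grip side at y = +70 mm of these axes; z up. It starts lying flat on the worktop. On a rail pair its underside is at the rail's height.
- sheet_grip (a point): The red upright grip of the sheet, a fin 14 mm thick (x), 44 mm long (y) and 40 mm high, on a 30 mm wide flat strap that reaches out from the plate. This point is the grip's middle: 150 mm along +y from sheet_mid and 27 mm above the underside; the fin's top is 43 mm above the underside. Same axes as sheet_mid. The sheet balances 12 mm from sheet_mid towards the grip.
- tin_low: Low round food tin, 75 mm across, 58 mm high; origin at the centre of its underside. Stands in the rack or behind the work.
- tealight: Tealight, a small cup with red wax, 38 mm across, 15 mm high; origin at the centre of its underside. Stands in the rack or behind the work.
- spice_jar: Glass spice jar with green cap, 46 mm across, 106 mm high; origin at the centre of its underside. Stands in the rack or behind the work.

How it is judged:
By the outcome, as a careful person would: the job done as asked, in the order asked, and still so for the second after the job is handed in, with the robot touching nothing.
It also fails if it takes over 64 s, if anything falls off the work surface, if the arm or the gripper's body presses on something with over 40 N, if the wrist force passes 120 N, or if a joint passes its speed limit or range.

### The arm

A 6-joint arm with a two-finger parallel gripper is mounted at the origin on a cart in front of the work surface, level with it; the furniture and walls round the work are solid. World frame = base frame: x ahead of the robot, y to its left, z up, the work surface at z = 0. Lengths are in m, angles in degrees, forces in N, time in s.
With the tool pointing down it reaches from about 0.35 to 0.875 m from the base axis. Payload 4.2 kg.
Tool frame: the origin (TCP) lies between the finger pads; the fingertips stand 8 mm ahead of it and the grasp point (between the pads) lies 11 mm behind it; z points along the fingers, y is the line along which they close (so a half turn about z gives the same grasp; the last joint's range is limited). The gripper opens to 87 mm and grips with 3 to 60 N. Pads are 19 mm wide; open, the fingers measure 117 mm over their backs; the gripper's body (75 mm by 190 mm) begins 51 mm behind the grasp point.
Start: joints at [89.989, 22.042, 0.453, 0, -68.411, -14.817], TCP at [0.16, 0.604, 0.231] pointing down, gripper open.
Joint ranges: [-179.83, 179.83], [-69.29, 118.12], [-61.27, 80.66], [-181.25, 117.63], [-171.15, -9.14], [-177.46, 177.46]. Speed limits (degrees/s): [159.86, 159.86, 180, 180, 180, 180].

### API

Orientations are given as a 3x3 rotation matrix whose columns are the frame's x, y, z axes.
In Python, from station import sense, capture, camera_model, finish_job, find_in gives the robot as it stands. The module is installed in compiled form; this text tells all that it offers.
- The arm moves only by the tool arm_command, never from a script. Its argument "motion" is a list of rows, each a list of 7 numbers: the finger opening in mm, from 0 to 87, then the shift along the tool's x, y, z in mm, then the turn, a rotation vector about the tool's x, y, z in rad. In form: [[jaw, dx, dy, dz, rx, ry, rz], ...]. A call has 1 to 8 rows; each row shifts and turns the commanded pose from where the row before left it, along the tool's axes as they then stand; what a row does not reach is not made up. A row lasts 1/10 s, in which the tool goes at most 50 mm and 8.59 degrees, less where a joint would pass 70% of its speed; a pose out of reach is approached as far as the arm can. A call with a gripper value outside its range is refused whole. The fingers move at their own pace and stop on an object; the grip force is fixed at half the most. Time passes only in rows, so rows that do not move let the fingers close. It gives the time, the measured TCP pose, the force, the opening and the grip force at its end, in the units of the state.
- sense(): the state, without advancing time (a new reading comes with each control period).
- capture(name): name is "scene" or "top" or "wrist"; returns the picture (400x640x3 uint8, red, green, blue); there is no depth.
- camera_model(name): a dict with "fx", "fy", "cx", "cy" (pixels), "k1" (the pictures are not rectified: a ray, as slopes to the right and down, at radius r is drawn at 1 + k1 r^2 times it, then the intrinsics apply), "R" (3x3) and "t" (3): a world point X has camera coordinates R X + t. Camera axes: x right, y down, z forward; pixel columns grow to the right and rows downward; lengths in m; the calibration is good to about 2 mm. A picture is of the moment at which its call begins: read the wrist's pose just before it. camera_model takes no time and is no camera call; for the wrist camera it gives the pose at the moment of the call.
- finish_job(): hands the job in; it is judged then, once.
Trained networks look in the newest picture that a camera, given by its name, has taken for a name from the list of things; names that differ only in an ending like _2 or _b are one class to them, and where a whole thing is asked for, a point or a joint stands for the part that bears it (a point fixed in the world has none). Each returns a list of dicts, best first, with "p" (0 to 1); they miss things now and then, are a little off and sometimes report something else, mostly with a low value. They report only what shows in the picture. A call takes as long as a camera call.
- find_in(target, camera): "location" ([row, column] in pixels, amid what is visible of it).
The state is a dict: "time_s": time; "joints": joint angles; "joint_velocities": joint speeds; "effort": joint torques, N m; "tcp_pos": TCP position; "ee_rot": TCP orientation; "wrist_force": force on the tool from outside, world axes, zero at the start; "moment": the same for the moment, N m; "gripper_width": opening from 0.0 (shut) to 1.0 (fully open); "gripper_force": force on a finger pad.
Only numpy, scipy, OpenCV 4.12 (cv2) and the standard library are available. Lean on these libraries where they do the work, as an engineer would, in place of code of your own. Each camera call takes 0.05 s, during which the arm holds its last target. There are 200 camera calls.

## Working session

There is one attempt and no reset: what is moved stays moved. The work goes in short steps, Python scripts to look and compute and a tool call to move; the robot and the scene stay as the last step left them, time stands still between calls to the robot, and variables do not carry over. Pictures are saved under pics/ and viewed, at most 10 in all, crops included, and the job is handed in when it is done.

Besides the shell and the picture viewer there is one more tool, called after "Call:" as name(argument=value, ...) on one line, values as JSON. arm_command: Moves the arm, as the interface text tells. Its arguments: {"type":"object","properties":{"motion":{"type":"array"}},"required":["motion"]}

```bash
mkdir -p pics; cat > h.py <<'E'
import numpy as np, cv2, json
from station import *
def snap(cam,name):
    m=camera_model(cam); im=capture(cam); cv2.imwrite('pics/'+name+'.png',im[:,:,::-1]); return m,im
def K(m): return np.array([[m['fx'],0,m['cx']],[0,m['fy'],m['cy']],[0,0,1.]])
def proj(m,X):
    D=np.array([m['k1'],0,0,0.]); R=np.array(m['R']);t=np.array(m['t'])
    return cv2.projectPoints(np.atleast_2d(np.array(X,float)),cv2.Rodrigues(R)[0],t,K(m),D)[0].reshape(-1,2)
def ray(m,px,z):  # px (col,row) list -> world points at height z
    D=np.array([m['k1'],0,0,0.]); R=np.array(m['R']);t=np.array(m['t'])
    n=cv2.undistortPoints(np.array(px,float).reshape(-1,1,2),K(m),D).reshape(-1,2)
    d=np.c_[n,np.ones(len(n))]@R; c=-R.T@t
    return c+d*((z-c[2])/d[:,2])[:,None]
E
python3 - <<'E'
from h import *
print(sense())
for c in('scene','top'):
    m,im=snap(c,c+'0'); print(c,-np.array(m['R']).T@np.array(m['t']),m['fx'],m['k1'])
    for n in('rack','sheet_grip','sheet_mid','tin_low','tealight','spice_jar','cushion'):
        print(n,[(r['location'],round(r['p'],2)) for r in find_in(n,c)[:2]])
E
```

```text
{'time_s': 0.0, 'joints': array([ 8.99916740e+01,  2.20925877e+01,  3.80744453e-01, -3.00146955e-02,
       -6.84113541e+01, -1.48143988e+01]), 'joint_velocities': array([ 0.0079542 , -0.00909933, -0.03105265, -0.00146317, -0.00924405,
       -0.00850622]), 'effort': array([ 1.53171575e-03, -3.90661955e+01,  1.87407500e+01,  4.21969727e+00,
        1.09793327e-02, -2.01165622e-04]), 'tcp_pos': array([0.15974232, 0.60364133, 0.22944428]), 'ee_rot': array([[ 9.66672554e-01, -2.56015499e-01, -4.87418933e-04],
       [-2.56015951e-01, -9.66670166e-01, -2.15008034e-03],
       [ 7.92805511e-05,  2.20321068e-03, -9.99997570e-01]]), 'wrist_force': array([-0.3556171 , -0.34527667, -0.61783266]), 'moment': array([-0.05078063, -0.0241346 ,  0.00362589]), 'gripper_force': 0.0, 'gripper_width': 0.9962976812246396}
scene [0.09846401 0.55396178 0.42902194] 373.4302068127985 -0.03603385778212333
rack [([199.0, 435.5], 0.56), ([293.5, 338.5], 0.45)]
sheet_grip [([295.3, 335.7], 0.8)]
sheet_mid [([294.3, 338.0], 0.89), ([197.4, 433.9], 0.15)]
tin_low [([225.5, 417.3], 0.68), ([298.1, 337.6], 0.39)]
tealight [([239.7, 250.1], 0.54)]
spice_jar [([246.0, 206.9], 0.67)]
cushion [([189.0, 437.2], 0.6)]
top [ 0.4529357  -0.00546221  1.03054629] 433.1703101128942 -0.030088829054324105
rack [([255.5, 451.6], 0.67)]
sheet_grip [([265.1, 284.9], 0.62)]
sheet_mid [([269.1, 283.6], 0.61)]
tin_low [([256.4, 413.9], 0.63)]
tealight [([143.8, 282.3], 0.72)]
spice_jar [([153.8, 225.9], 0.59)]
cushion [([261.8, 452.8], 0.65)]
```

View pics/scene0.png

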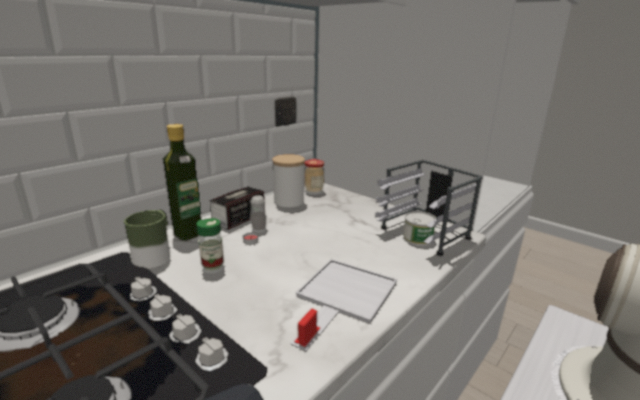

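View pics/top0.png

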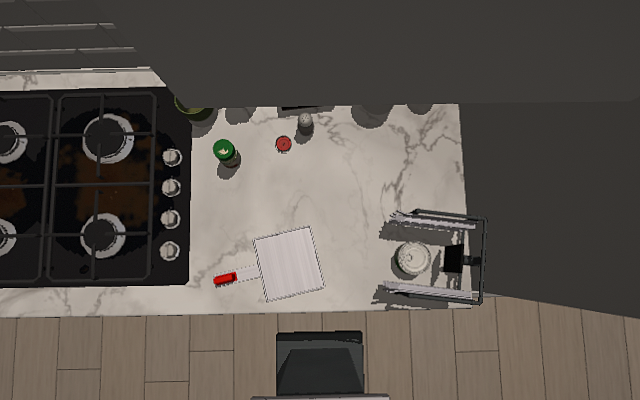

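The top view shows the rack at about (437,257), with its open side facing left (world +y). The tin stands inside it, so the middle rails are the ones to use. The sheet plate is at about (290,263) and the red grip at (225,279). Next I'll zoom in to pick exact points.

```bash
python3 - <<'E'
import cv2
im=cv2.imread('pics/top0.png')
a=cv2.resize(im[200:310,370:500],None,fx=5,fy=5,interpolation=cv2.INTER_CUBIC); cv2.imwrite('pics/rk.png',a)
a=cv2.resize(im[215:310,205:335],None,fx=5,fy=5,interpolation=cv2.INTER_CUBIC); cv2.imwrite('pics/sh.png',a)
E
```

```text
(no output)
```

View pics/rk.png

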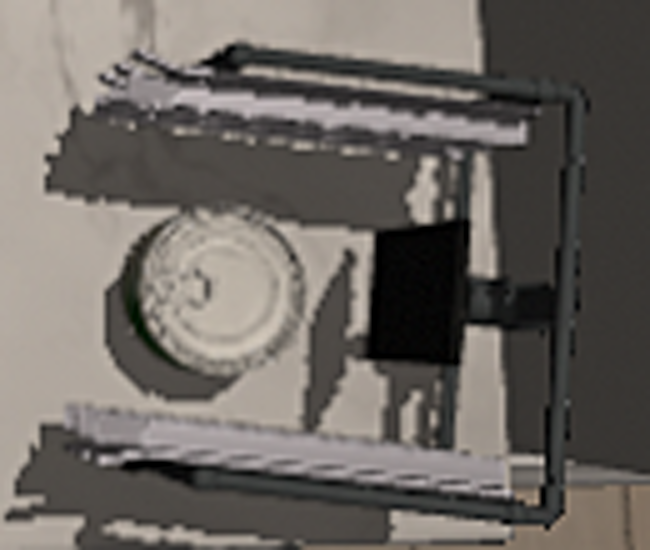

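View pics/sh.png

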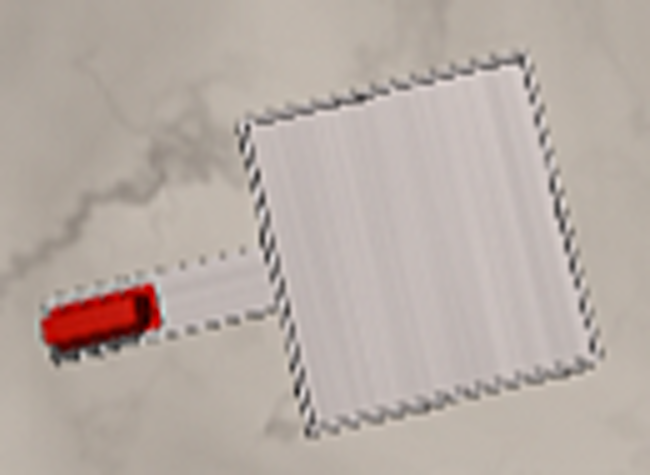

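```bash
python3 - <<'E'
from h import *
m=camera_model('top')
S=lambda l,o:[(a/5-.4+o[0],b/5-.4+o[1]) for a,b in l]
sh=ray(m,S([(243,124),(522,58),(600,355),(312,432)],(205,215)),.0105)[:,:2]
mid=sh.mean(0); nose=(sh[1]+sh[2])/2; back=(sh[0]+sh[3])/2
ax=back-nose; print('sheet',sh.round(4).tolist(),mid.round(4),np.linalg.norm(ax),np.linalg.norm(sh[1]-sh[2]),np.linalg.norm(sh[0]-sh[3]),'yaw y-axis',np.degrees(np.arctan2(ax[1],ax[0])))
s2=(sh[0]+sh[1])/2-(sh[2]+sh[3])/2; print('perp dir+90',np.degrees(np.arctan2(s2[1],s2[0]))+90)
print('grip pred',mid+ax/np.linalg.norm(ax)*.15)
print('fin top', ray(m,S([(98,320)],(205,215)),.043))
r=ray(m,S([(573,95),(553,515),(235,52),(200,478)],(370,200)),.160)[:,:2]
print('rack',r.round(4).tolist())
d=lambda i,j:(np.linalg.norm(r[i]-r[j]).round(4),np.degrees(np.arctan2(*(r[i]-r[j])[::-1])).round(2))
print(d(0,1),d(2,0),d(3,1),d(2,3))
print('tin',ray(m,S([(222,290)],(370,200)),.058))
print('top rail front ends', ray(m,S([(100,100),(68,412),(528,133),(510,480)],(370,200)),.130))
E
```

```text
sheet [[0.5124, 0.1472], [0.5407, 0.0157], [0.4021, -0.018], [0.3701, 0.1154]] [0.4563 0.065 ] 0.13585441628042816 0.1425904833799108 0.14578386572952579 yaw y-axis 102.83337413370161
perp dir+90 103.11646966336168
grip pred [0.42301395 0.21130262]
fin top [[0.42395927 0.20741927 0.043     ]]
rack [[0.5355, -0.3437], [0.3689, -0.3233], [0.5561, -0.2064], [0.387, -0.1836]]
(np.float64(0.1679), np.float64(-6.97)) (np.float64(0.1388), np.float64(81.49)) (np.float64(0.1408), np.float64(82.64)) (np.float64(0.1706), np.float64(-7.67))
tin [[ 0.46129529 -0.21845204  0.058     ]]
top rail front ends [[ 0.540631   -0.15555177  0.13      ]
 [ 0.41256393 -0.13679013  0.13      ]
 [ 0.52281446 -0.33504592  0.13      ]
 [ 0.38055055 -0.31744965  0.13      ]]
```

Call:
arm_command(motion=[[87,36,32,8,0,0,0],[87,36,32,8,0,0,0],[87,36,32,8,0,0,0],[87,36,32,8,0,0,0],[87,36,32,8,0,0,0],[87,36,32,8,0,0,0],[87,36,32,8,0,0,0],[87,36,32,8,0,0,0]])

```text
time_s: 1.6
tcp_pos: [0.3736, 0.2814, 0.1667]
ee_rot: [[0.967, -0.255, 0.001], [-0.255, -0.967, 0.001], [0.001, -0.001, -1.0]]
wrist_force: [1.4, 0.3, -0.6]
gripper_width: 0.999
gripper_force: 0.0
```

Call:
arm_command(motion=[[87,0,0,0,0,0,0.1357],[87,0,0,0,0,0,0.1357],[87,0,0,0,0,0,0.1357],[87,0,0,0,0,0,0.1357],[87,0,0,0,0,0,0.1357],[87,0,0,0,0,0,0.1357],[87,0,0,0,0,0,0.1357],[87,0,0,0,0,0,0.1357]])

```text
time_s: 2.4
tcp_pos: [0.3729, 0.2831, 0.1668]
ee_rot: [[0.219, -0.976, 0.0], [-0.976, -0.219, 0.0], [-0.0, -0.0, -1.0]]
wrist_force: [-0.8, -0.0, -0.9]
gripper_width: 1.0
gripper_force: 0.0
```

```bash
cat >> h.py <<'E'
def delta(target,s=None):
    s=s or sense(); R=np.array(s['ee_rot']); return (1000*R.T@(np.array(target)-s['tcp_pos'])).round(1)
def yawx(s): R=s['ee_rot']; return np.degrees(np.arctan2(R[1,0],R[0,0]))
E
python3 - <<'E'
from h import *
s=sense(); print(s['tcp_pos'],yawx(s),s['joints'].round(1),s['ee_rot'][:,2]); print(delta([.425,.2016,.15],s))
E
```

```text
[0.37288875 0.28307853 0.1667566 ] -77.34803846067351 [ 57.2  10.3 -26.2   0.  -53.4 -44.5] [ 3.11562944e-04  4.08193421e-04 -9.99999868e-01]
[ 90.9 -33.   16.7]
```

Call:
arm_command(motion=[[87,30,-11,6,0,0,0],[87,30,-11,6,0,0,0],[87,31,-11,5,0,0,0],[87,0,0,0,0,0,0],[87,0,0,0,0,0,0]])

```text
time_s: 2.9
tcp_pos: [0.4257, 0.2013, 0.1496]
ee_rot: [[0.223, -0.975, 0.0], [-0.975, -0.223, 0.0], [-0.0, -0.0, -1.0]]
wrist_force: [0.2, 0.5, 0.6]
gripper_width: 1.002
gripper_force: 0.0
```

```bash
python3 - <<'E'
from h import *
s=sense(); m,im=snap('wrist','w1'); print(s['tcp_pos'],yawx(s))
h=cv2.cvtColor(im,cv2.COLOR_RGB2HSV); k=((h[...,1]>150)&(h[...,2]>60)&((h[...,0]<8)|(h[...,0]>172))).astype(np.uint8)
n,l,st,c=cv2.connectedComponentsWithStats(k); i=1+st[1:,4].argmax(); print(st[i],c[i])
ys,xs=np.where(l==i); print(cv2.minAreaRect(np.c_[xs,ys].astype(np.float32)))
bx=cv2.boxPoints(cv2.minAreaRect(np.c_[xs,ys].astype(np.float32))); print(ray(m,bx,.043).round(4)); print(ray(m,bx,.003).round(4))
print(find_in('sheet_grip','wrist')[:1])
E
```

```text
[0.42573215 0.20133766 0.1496269 ] -77.11754599120887
[ 310  180   24   62 1378] [321.28955007 208.79970972]
((321.5, 210.5), (61.0, 23.0), 90.0)
[[0.4396 0.1832 0.043 ]
 [0.422  0.1792 0.043 ]
 [0.4102 0.2287 0.043 ]
 [0.4287 0.2329 0.043 ]]
[[0.4393 0.191  0.003 ]
 [0.419  0.1864 0.003 ]
 [0.4054 0.2435 0.003 ]
 [0.4267 0.2484 0.003 ]]
[{'location': [66.4, 322.6], 'p': 0.66}]
```

View pics/w1.png

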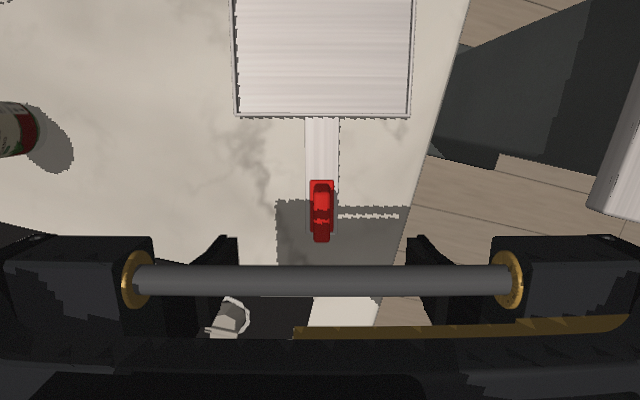

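The fin sits centred between the fingers at (321,210), already aligned with the tool. I'll go straight down and grip it.

Call:
arm_command(motion=[[60,0,0,40,0,0,0],[60,0,0,40,0,0,0],[60,0,0,30,0,0,0],[60,0,0,14,0,0,0],[60,0,0,9,0,0,0],[60,0,0,0,0,0,0],[30,0,0,0,0,0,0]])

```text
time_s: 3.7
tcp_pos: [0.4258, 0.2027, 0.0172]
ee_rot: [[0.226, -0.974, 0.001], [-0.974, -0.226, 0.001], [-0.001, -0.001, -1.0]]
wrist_force: [-0.3, 0.1, 0.1]
gripper_width: 0.657
gripper_force: 0.0
```

Call:
arm_command(motion=[[0,0,0,0,0,0,0],[0,0,0,0,0,0,0],[0,0,0,0,0,0,0],[0,0,0,0,0,0,0],[0,0,0,0,0,0,0],[0,0,0,0,0,0,0],[0,0,0,0,0,0,0]])

```text
time_s: 4.4
tcp_pos: [0.4255, 0.2017, 0.0166]
ee_rot: [[0.224, -0.975, 0.0], [-0.975, -0.224, 0.0], [-0.0, -0.0, -1.0]]
wrist_force: [0.1, 0.8, 1.1]
gripper_width: 0.162
gripper_force: 30.0
```

Call:
arm_command(motion=[[0,0,0,-5,0,0,0],[0,0,0,-15,0,0,0],[0,0,0,-25,0,0,0],[0,0,0,-30,0,0,0],[0,0,0,-20,0,0,0],[0,0,0,-5,0,0,0],[0,0,0,0,0,0,0],[0,0,0,0,0,0,0]])

```text
time_s: 5.2
tcp_pos: [0.4245, 0.2011, 0.1154]
ee_rot: [[0.224, -0.975, -0.002], [-0.975, -0.224, -0.001], [0.001, 0.002, -1.0]]
wrist_force: [-0.4, 0.6, -1.8]
gripper_width: 0.158
gripper_force: 30.0
```

```bash
python3 - <<'E'
from h import *
s=sense(); print(s['tcp_pos'],yawx(s),s['wrist_force'],s['moment'])
m,im=snap('scene','s1'); m2,i2=snap('top','t1')
# predicted corners, if level
yw=yawx(s)+180; u=np.array([np.cos(np.radians(yw)),np.sin(np.radians(yw))]); v=np.array([u[1],-u[0]])
g=s['tcp_pos'][:2]; z=s['tcp_pos'][2]-.0166
P=[np.r_[g-.142*u+a*v+b*u,z+.0105] for a,b in((-.075,.07),(-.075,-.07),(.075,-.07),(.075,.07))]
out=[]
for M,I,c in((m,im,(250,200,430,350)),(m2,i2,(190,190,350,320))):
    p=proj(M,P); print(p.round(1).tolist())
    A=np.ascontiguousarray(I[:,:,::-1])
    for q in p: cv2.circle(A,tuple(q.round().astype(int)),1,(0,0,255),-1)
    A=A[c[1]:c[3],c[0]:c[2]]; out.append(cv2.resize(A,(400,int(400*A.shape[0]/A.shape[1])),interpolation=cv2.INTER_CUBIC))
h=min(o.shape[0] for o in out); cv2.imwrite('pics/lift.png',np.hstack([o[:h] for o in out]))
E
```

```text
[0.42454703 0.20112047 0.11536981] -77.05990185390851 [-0.41547261  0.57414666 -1.78015679] [0.23665841 0.05282676 0.02732647]
[[375.6, 267.2], [402.6, 232.7], [332.4, 215.3], [295.8, 243.4]]
[[262.0, 306.3], [327.3, 289.5], [310.0, 220.1], [246.0, 236.2]]
```

View pics/lift.png

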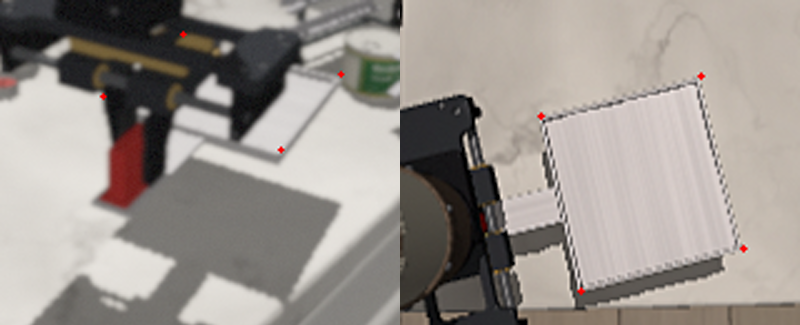

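The sheet hangs level, and its corners match the prediction to within about 1–2 px. Next I'll turn it to the rack's heading and bring it in front of the middle rails.

Call:
arm_command(motion=[[0,0,0,0,0,0,0.06],[0,0,0,0,0,0,0.08],[0,0,0,0,0,0,0.08],[0,0,0,0,0,0,0.08],[0,0,0,0,0,0,0.06],[0,10,-8,0,0,0,0],[0,20,-16,-2,0,0,0],[0,24,-20,-2,0,0,0]])

```text
time_s: 6.1
tcp_pos: [0.4619, 0.1415, 0.1198]
ee_rot: [[-0.13, -0.991, -0.001], [-0.991, 0.13, -0.001], [0.001, 0.001, -1.0]]
wrist_force: [0.5, -0.2, -1.5]
gripper_width: 0.155
gripper_force: 30.0
```

Call:
arm_command(motion=[[0,24,-20,2,0,0,0],[0,20,-18,4,0,0,0],[0,14,-12,4,0,0,0],[0,7,-5,2,0,0,0],[0,0,0,0,0,0,0],[0,0,0,0,0,0,0]])

```text
time_s: 6.7
tcp_pos: [0.5073, 0.0706, 0.1082]
ee_rot: [[-0.133, -0.991, -0.001], [-0.991, 0.133, -0.0], [0.0, 0.001, -1.0]]
wrist_force: [-0.1, 0.1, -1.3]
gripper_width: 0.153
gripper_force: 30.0
```

```bash
python3 - <<'E'
from h import *
s=sense(); print(s['tcp_pos'],yawx(s),s['wrist_force'],s['moment'],s['ee_rot'][:,2])
m,im=snap('scene','s2'); m2,i2=snap('top','t2'); m3,i3=snap('wrist','w2')
a=cv2.resize(im[130:290,340:500,::-1],None,fx=2.5,fy=2.5,interpolation=cv2.INTER_CUBIC)
b=cv2.resize(i2[195:315,345:495,::-1],(400,320),interpolation=cv2.INTER_CUBIC)
b=cv2.copyMakeBorder(b,0,80,0,0,cv2.BORDER_CONSTANT); cv2.imwrite('pics/st2.png',np.hstack([a,b]))
E
```

```text
[0.50727472 0.07057121 0.10822893] -97.64530190293245 [-0.11017589  0.10120048 -1.28335473] [ 0.33001071 -0.12625961  0.01270737] [-8.56082144e-04 -2.85596387e-04 -9.99999593e-01]
```

View pics/w2.png

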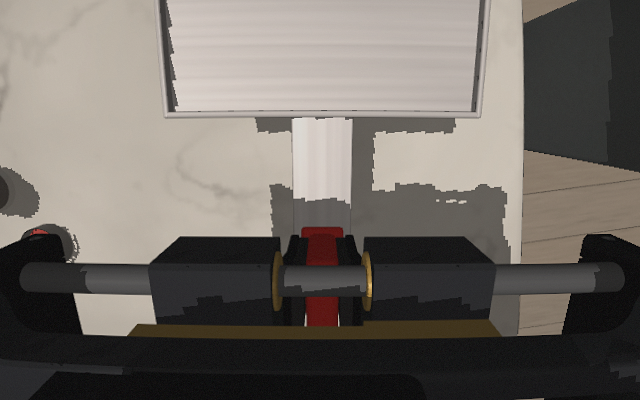

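View pics/st2.png

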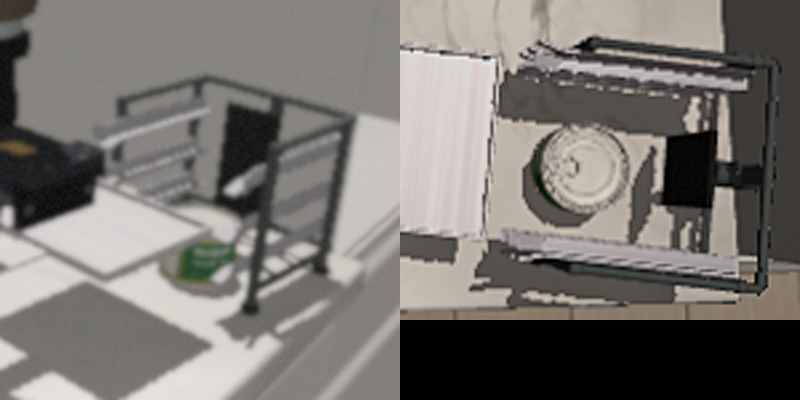

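The sheet is in front of the middle pair: nose corners at about (382,217) and (377,284) in the top view, roughly centred. I'll fit the rack and sheet models to the image edges to get the lateral offset and tilt.

```bash
cat > fit.py <<'E'
from h import *
from scipy.optimize import differential_evolution as DE
def seg(a,b,n=40): return np.linspace(a,b,n)
def dt(f):
    g=cv2.imread(f,0); g=cv2.resize(g,None,fx=2,fy=2,interpolation=cv2.INTER_CUBIC)
    return cv2.distanceTransform((cv2.Canny(cv2.GaussianBlur(g,(0,0),1.2),30,80)==0).astype(np.uint8),cv2.DIST_L2,5)/2
M={c:camera_model(c) for c in('top','scene')}
def score(X,d,c,T=3):
    p=proj(M[c],X)*2+.5; q=cv2.remap(d,p[:,:1].astype(np.float32),p[:,1:].astype(np.float32),cv2.INTER_LINEAR,borderValue=9.)
    return np.minimum(q,T).mean()
def place(P,x,y,yaw,z=0,pitch=0):
    cp,sp=np.cos(pitch),np.sin(pitch); P=P@np.array([[1,0,0],[0,cp,-sp],[0,sp,cp]]).T
    c,s=np.cos(yaw),np.sin(yaw); return P@np.array([[c,-s,0],[s,c,0],[0,0,1]]).T+[x,y,z]
rack=[]
for z in(.085,.130):
    for sx in(-1,1):
        rack+=[seg([sx*.065,-.085,z],[sx*.065,.065,z]),seg([sx*.077,-.085,z+.013],[sx*.077,.065,z+.013])]
for r in(.080,.090): rack+=[seg([-r,-.10+(.09-r),.164],[r,-.10+(.09-r),.164])]+[seg([s*r,-.09,.164],[s*r,.04,.164]) for s in(-1,1)]
rack=np.concatenate(rack)
h=.0105; sheet=np.concatenate([seg([-.075,y,h],[.075,y,h]) for y in(-.07,)]+[seg([s*.075,-.07,h],[s*.075,.07,h]) for s in(-1,1)])
E
python3 - <<'E'
from fit import *
D={c:dt(f'pics/{c}0.png') for c in M}
for cs in(['top'],['scene'],['top','scene']):
    f=lambda p:sum(score(place(rack,*p),D[c],c) for c in cs)
    r=DE(f,[(.455,.475),(-.25,-.23),(-.17,-.10)],seed=1,popsize=25,tol=1e-8); print('rack',cs,r.x[:2].round(4),np.degrees(r.x[2]).round(2),round(r.fun,2))
s=sense(); yw=np.radians(yawx(s)+90)+0; 
g=s['tcp_pos']; u=np.array([-np.sin(np.radians(yawx(s)+90+90)) ,0])
a=np.radians(yawx(s)+180); mid=g[:2]-.142*np.array([np.cos(a),np.sin(a)]); print('pred sheet',mid.round(4),np.degrees(a)-90,g[2]-.0166)
D2={'top':dt('pics/t2.png'),'scene':dt('pics/s2.png')}
for cs in(['top'],['scene'],['top','scene']):
    f=lambda p:sum(score(place(sheet,*p),D2[c],c) for c in cs)
    y0=a-np.pi/2
    r=DE(f,[(mid[0]-.01,mid[0]+.01),(mid[1]-.01,mid[1]+.01),(y0-.05,y0+.05),(.078,.098),(-.03,.08)],seed=1,popsize=25,tol=1e-8)
    print('sheet',cs,r.x.round(4),np.degrees(r.x[2]).round(2),'pitch',np.degrees(r.x[4]).round(2),round(r.fun,2))
E
```

```text
rack ['top'] [ 0.466  -0.2385] -7.72 0.6
rack ['scene'] [ 0.4627 -0.2339] -8.97 1.23
rack ['top', 'scene'] [ 0.4658 -0.2375] -7.38 1.91
pred sheet [ 0.4887 -0.0695] -7.574147546251751 0.09216573722473743
sheet ['top'] [ 0.4894 -0.064  -0.1348  0.078   0.0236] -7.72 pitch 1.35 0.25
sheet ['scene'] [ 0.4987 -0.0748 -0.1346  0.0788  0.012 ] -7.71 pitch 0.69 1.11
sheet ['top', 'scene'] [ 0.4897 -0.0628 -0.1336  0.0866  0.0437] -7.66 pitch 2.5 1.58
```

```bash
python3 - <<'E'
from fit import *
D2={'top':dt('pics/t2.png'),'scene':dt('pics/s2.png')}
s=sense(); g=s['tcp_pos']; y0=np.radians(yawx(s)+90)
mw=camera_model('wrist')
def P(pts,pitch,dl,da,dyaw=0): # sheet pts rel. sheet_mid, pivot at grip (y=.142+da), z=.0276 ; world
    Q=pts-np.array([dl,.142+da,.0276]); return place(Q,g[0],g[1],y0+dyaw,g[2]+.011,pitch)
for d in(0,1,2,3,4):
    p=np.radians(d); o=[]
    for c in('top','scene'):
        f=lambda q:score(P(sheet,p,*q),D2[c],c); r=DE(f,[(-.005,.005),(-.008,.008),(-.02,.02)],seed=1,popsize=15); o+=[(r.x*1000).round(1).tolist(),round(r.fun,2)]
    w=proj(mw,P(np.array([[-.075,.07,.0105],[.075,.07,.0105],[-.075,.0,.0105],[.075,0,.0105]]),p,0,0)); print(d,o,w.round(1).tolist())
E
```

```text
0 [[-0.0, -7.4, -2.5], np.float64(0.47), [3.1, -7.9, -18.6], np.float64(1.27)] [[483.9, 112.6], [161.2, 112.5], [497.7, -52.9], [147.7, -53.0]]
1 [[-0.2, -6.7, -3.5], np.float64(0.42), [2.8, -2.9, 0.0], np.float64(1.25)] [[482.6, 113.3], [162.5, 113.1], [494.9, -49.6], [150.5, -49.7]]
2 [[-0.4, -5.8, -3.3], np.float64(0.37), [2.0, -8.0, 15.7], np.float32(1.17)] [[481.4, 114.0], [163.8, 113.9], [492.2, -46.3], [153.2, -46.4]]
3 [[-0.1, -4.8, -2.0], np.float64(0.33), [-0.6, -1.1, 15.2], np.float64(1.2)] [[480.1, 114.8], [165.0, 114.6], [489.6, -42.9], [155.8, -43.1]]
4 [[0.2, -3.8, 0.2], np.float64(0.3), [5.0, 8.0, -20.0], np.float64(1.23)] [[478.9, 115.5], [166.2, 115.4], [487.0, -39.6], [158.3, -39.8]]
```

```bash
python3 - <<'E'
from fit import *
im=cv2.imread('pics/w2.png',0).astype(int)
print(cv2.imread('pics/w2.png',0)[60,140:190].tolist()); print(im[60,465:505].tolist())
a=im[100:135,250].tolist(); print('col250 r100-135',a)
for r in(2,30,60,90,105): print(r,im[r,150:176].tolist(),im[r,472:498].tolist())
E
python3 - <<'E'
import cv2
a=cv2.imread('pics/w2.png')[0:130]; l=a[:,140:200]; r=a[:,450:510]
import numpy as np
s=cv2.imread('pics/s2.png')[160:250,340:440]
z=lambda x,w:cv2.resize(x,(w,580),interpolation=cv2.INTER_NEAREST)
cv2.imwrite('pics/edge.png',np.hstack([z(l,200),z(r,200),cv2.resize(s,(400,580),interpolation=cv2.INTER_CUBIC)]))
E
```

```text
[179, 179, 178, 178, 178, 179, 177, 177, 177, 177, 177, 178, 178, 177, 177, 176, 176, 178, 161, 175, 180, 187, 163, 121, 82, 59, 60, 61, 61, 79, 82, 141, 201, 202, 200, 201, 201, 199, 198, 200, 200, 198, 199, 198, 199, 199, 197, 198, 199, 198]
[178, 179, 179, 180, 178, 181, 180, 180, 181, 186, 98, 79, 85, 85, 87, 116, 157, 183, 187, 173, 145, 178, 187, 184, 186, 187, 187, 188, 189, 188, 189, 190, 190, 190, 190, 192, 192, 192, 193, 191]
col250 r100-135 [197, 200, 202, 203, 203, 204, 203, 203, 201, 201, 158, 156, 182, 185, 177, 163, 134, 144, 182, 185, 185, 183, 184, 186, 184, 186, 186, 184, 185, 185, 185, 186, 187, 187, 187]
2 [173, 177, 176, 171, 162, 173, 179, 172, 141, 102, 62, 59, 60, 60, 61, 73, 137, 196, 192, 190, 191, 189, 189, 189, 189, 190] [171, 171, 171, 170, 171, 171, 176, 138, 75, 82, 84, 83, 90, 144, 174, 185, 178, 160, 156, 177, 187, 185, 184, 184, 182, 183]
30 [177, 176, 176, 177, 178, 171, 168, 171, 182, 189, 141, 108, 62, 60, 58, 64, 65, 81, 80, 185, 206, 203, 202, 202, 202, 201] [175, 178, 177, 177, 179, 144, 75, 82, 86, 83, 100, 144, 177, 188, 177, 164, 138, 191, 188, 186, 186, 186, 185, 189, 188, 188]
60 [177, 178, 178, 177, 177, 176, 176, 178, 161, 175, 180, 187, 163, 121, 82, 59, 60, 61, 61, 79, 82, 141, 201, 202, 200, 201] [180, 181, 186, 98, 79, 85, 85, 87, 116, 157, 183, 187, 173, 145, 178, 187, 184, 186, 187, 187, 188, 189, 188, 189, 190, 190]
90 [180, 178, 180, 179, 178, 178, 179, 179, 179, 178, 179, 156, 179, 189, 195, 150, 107, 65, 60, 61, 62, 71, 84, 87, 76, 196] [152, 74, 82, 86, 83, 99, 142, 176, 189, 178, 155, 167, 190, 193, 193, 193, 192, 192, 192, 192, 193, 192, 193, 191, 192, 193]
105 [180, 180, 179, 179, 180, 181, 180, 179, 179, 180, 180, 179, 172, 169, 185, 196, 169, 124, 76, 61, 62, 61, 60, 84, 89, 83] [85, 84, 89, 55, 113, 159, 184, 190, 171, 157, 175, 195, 192, 192, 192, 192, 191, 192, 193, 193, 192, 191, 193, 191, 191, 193]
```

View pics/edge.png

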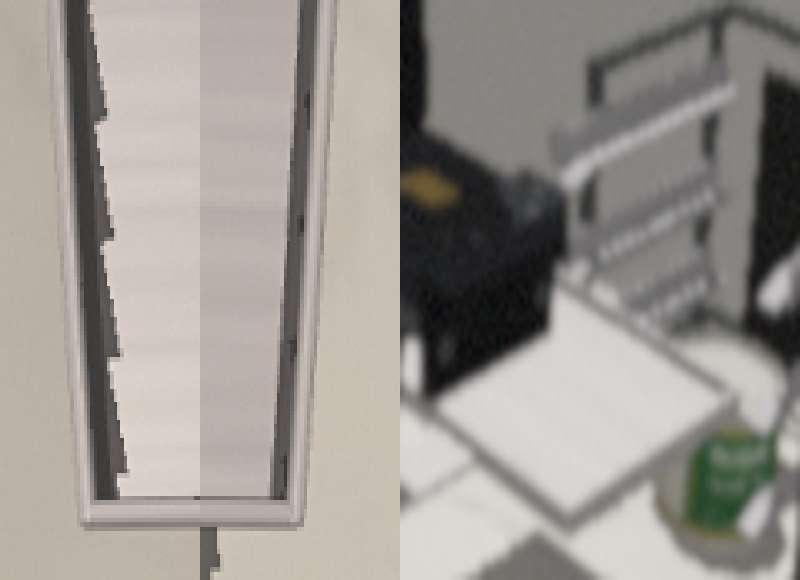

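The side edges of the plate in the wrist view converge as they should for a level sheet, so there is no sag. The lateral offset is about 0.3 mm and the yaw matches. I'll lower it by 4 mm and enter slowly.

Call:
arm_command(motion=[[0,0,0,4,0,0,0],[0,4,0,0,0,0,0],[0,4,0,0,0,0,0],[0,4,0,0,0,0,0],[0,4,0,0,0,0,0],[0,4,0,0,0,0,0],[0,4,0,0,0,0,0],[0,4,0,0,0,0,0]])

```text
time_s: 7.65
tcp_pos: [0.5039, 0.0424, 0.1046]
ee_rot: [[-0.133, -0.991, 0.0], [-0.991, 0.133, 0.0], [-0.0, -0.0, -1.0]]
wrist_force: [0.4, -0.4, -1.9]
gripper_width: 0.156
gripper_force: 30.0
```

Call:
arm_command(motion=[[0,3,0,0,0,0,0],[0,3,0,0,0,0,0],[0,3,0,0,0,0,0],[0,3,0,0,0,0,0]])

```text
time_s: 8.05
tcp_pos: [0.5023, 0.0307, 0.1045]
ee_rot: [[-0.133, -0.991, -0.0], [-0.991, 0.133, -0.0], [0.0, 0.0, -1.0]]
wrist_force: [1.3, -0.5, -1.4]
gripper_width: 0.156
gripper_force: 30.0
```

```bash
python3 - <<'E'
from fit import *
s=sense(); print(s['tcp_pos'],yawx(s),s['wrist_force'],s['moment'],s['ee_rot'][:,2])
m2,i2=snap('top','t3')
m,im=snap('scene','s3')
D2={'top':dt('pics/t3.png')}; y0=np.radians(yawx(s)+90); g=s['tcp_pos']
f=lambda q:score(place(sheet-np.array([q[0],.142+q[1],.0276]),g[0],g[1],y0+q[2],g[2]+.011),D2['top'],'top'); r=DE(f,[(-.006,.006),(-.01,.01),(-.03,.03)],seed=1,popsize=15); print((r.x*1000).round(1),r.fun)
a=cv2.resize(im[130:270,340:500,::-1],None,fx=2.5,fy=2.5,interpolation=cv2.INTER_CUBIC)
b=cv2.resize(i2[195:315,345:495,::-1],(400,320),interpolation=cv2.INTER_CUBIC)
b=cv2.copyMakeBorder(b,0,30,0,0,cv2.BORDER_CONSTANT); cv2.imwrite('pics/st3.png',np.hstack([a,b]))
E
```

```text
[0.50228444 0.03073301 0.10453171] -97.65055448145498 [ 1.30280265 -0.50285312 -1.36878187] [ 0.30099218 -0.07479398 -0.00957791] [-7.27063645e-05 -2.60182816e-05 -9.99999997e-01]
[-0.8 -7.9 -4.1] 0.5185213088989258
```

No contact in the lead-in, so I'll carry on.

Call:
arm_command(motion=[[0,3,0,0,0,0,0],[0,3,0,0,0,0,0],[0,3,0,0,0,0,0],[0,3,0,0,0,0,0],[0,3,0,0,0,0,0],[0,3,0,0,0,0,0],[0,3,0,0,0,0,0],[0,3,0,0,0,0,0]])

```text
time_s: 8.95
tcp_pos: [0.4991, 0.0069, 0.1045]
ee_rot: [[-0.133, -0.991, 0.0], [-0.991, 0.133, -0.0], [0.0, -0.0, -1.0]]
wrist_force: [0.5, 0.3, -1.7]
gripper_width: 0.157
gripper_force: 30.0
```

Call:
arm_command(motion=[[0,3,0,0,0,0,0],[0,3,0,0,0,0,0],[0,3,0,0,0,0,0],[0,3,0,0,0,0,0],[0,3,0,0,0,0,0],[0,3,0,0,0,0,0],[0,3,0,0,0,0,0],[0,3,0,0,0,0,0]])

```text
time_s: 9.75
tcp_pos: [0.4959, -0.0168, 0.1046]
ee_rot: [[-0.133, -0.991, 0.0], [-0.991, 0.133, 0.0], [-0.0, -0.0, -1.0]]
wrist_force: [0.0, -0.0, -2.1]
gripper_width: 0.158
gripper_force: 30.0
```

Call:
arm_command(motion=[[0,3,0,0,0,0,0],[0,3,0,0,0,0,0],[0,3,0,0,0,0,0],[0,3,0,0,0,0,0],[0,3,0,0,0,0,0],[0,3,0,0,0,0,0],[0,3,0,0,0,0,0],[0,3,0,0,0,0,0]])

```text
time_s: 10.55
tcp_pos: [0.4927, -0.0407, 0.1046]
ee_rot: [[-0.133, -0.991, 0.0], [-0.991, 0.133, -0.0], [0.0, -0.0, -1.0]]
wrist_force: [0.9, 0.1, -1.8]
gripper_width: 0.161
gripper_force: 30.0
```

Call:
arm_command(motion=[[0,2,0,0,0,0,0],[0,2,0,0,0,0,0],[0,2,0,0,0,0,0],[0,2,0,0,0,0,0],[0,2,0,0,0,0,0],[0,2,0,0,0,0,0],[0,2,0,0,0,0,0],[0,2,0,0,0,0,0]])

```text
time_s: 11.35
tcp_pos: [0.4906, -0.0564, 0.1046]
ee_rot: [[-0.133, -0.991, 0.0], [-0.991, 0.133, -0.0], [0.0, -0.0, -1.0]]
wrist_force: [0.1, 0.3, -2.7]
gripper_width: 0.158
gripper_force: 30.0
```

```bash
python3 - <<'E'
from fit import *
s=sense(); print(s['tcp_pos'],yawx(s),s['wrist_force'],s['moment'])
E
```

```text
[ 0.49058516 -0.05640253  0.10456552] -97.651203803289 [ 0.072655    0.2652944  -2.71041091] [ 0.31090477 -0.09718326  0.04268492]
```

Call:
arm_command(motion=[[0,0,0,1,0,0,0],[0,0,0,0.5,0,0,0],[0,0,0,0.5,0,0,0],[0,0,0,0,0,0,0]])

```text
time_s: 11.75
tcp_pos: [0.4906, -0.0563, 0.1026]
ee_rot: [[-0.133, -0.991, -0.0], [-0.991, 0.133, -0.0], [0.0, 0.0, -1.0]]
wrist_force: [0.4, -0.1, -0.9]
gripper_width: 0.159
gripper_force: 30.0
```

Call:
arm_command(motion=[[0,0,0,0.4,0,0,0],[0,0,0,0,0,0,0]])

```text
time_s: 11.95
tcp_pos: [0.4906, -0.0562, 0.1022]
ee_rot: [[-0.133, -0.991, 0.0], [-0.991, 0.133, -0.0], [0.0, -0.0, -1.0]]
wrist_force: [-0.9, 0.1, -0.4]
gripper_width: 0.161
gripper_force: 30.0
```

Call:
arm_command(motion=[[0,0,0,0.4,0,0,0],[0,0,0,0,0,0,0]])

```text
time_s: 12.15
tcp_pos: [0.4907, -0.0562, 0.1018]
ee_rot: [[-0.133, -0.991, 0.0], [-0.991, 0.133, -0.0], [0.0, -0.0, -1.0]]
wrist_force: [-0.1, 0.2, 0.2]
gripper_width: 0.158
gripper_force: 30.0
```

The sheet rests on the rails: TCP z is 0.1018 and the vertical load is near zero. I'll push on in small steps and watch the force.

Call:
arm_command(motion=[[0,1.5,0,0,0,0,0],[0,1.5,0,0,0,0,0],[0,1.5,0,0,0,0,0],[0,1.5,0,0,0,0,0],[0,1.5,0,0,0,0,0],[0,1.5,0,0,0,0,0]])

```text
time_s: 12.75
tcp_pos: [0.4895, -0.0653, 0.1018]
ee_rot: [[-0.133, -0.991, 0.0], [-0.991, 0.133, -0.0], [-0.0, -0.0, -1.0]]
wrist_force: [-0.8, 1.6, 0.3]
gripper_width: 0.154
gripper_force: 30.0
```

Call:
arm_command(motion=[[0,1,0,0,0,0,0],[0,1,0,0,0,0,0],[0,1,0,0,0,0,0],[0,1,0,0,0,0,0],[0,1,0,0,0,0,0]])

```text
time_s: 13.25
tcp_pos: [0.4887, -0.0702, 0.1018]
ee_rot: [[-0.133, -0.991, 0.0], [-0.991, 0.133, 0.0], [-0.0, -0.0, -1.0]]
wrist_force: [-0.2, 1.1, -1.2]
gripper_width: 0.157
gripper_force: 30.0
```

Call:
arm_command(motion=[[0,1,0,0,0,0,0],[0,1,0,0,0,0,0],[0,1,0,0,0,0,0],[0,1,0,0,0,0,0],[0,1,0,0,0,0,0]])

```text
time_s: 13.75
tcp_pos: [0.4881, -0.0752, 0.1018]
ee_rot: [[-0.133, -0.991, 0.0], [-0.991, 0.133, -0.0], [0.0, -0.0, -1.0]]
wrist_force: [0.2, 1.4, -1.2]
gripper_width: 0.158
gripper_force: 30.0
```

Call:
arm_command(motion=[[0,1,0,0,0,0,0],[0,1,0,0,0,0,0],[0,1,0,0,0,0,0],[0,1,0,0,0,0,0]])

```text
time_s: 14.15
tcp_pos: [0.4875, -0.0791, 0.1017]
ee_rot: [[-0.133, -0.991, -0.0], [-0.991, 0.133, -0.0], [0.0, 0.0, -1.0]]
wrist_force: [-0.2, 0.8, 0.3]
gripper_width: 0.159
gripper_force: 30.0
```

Call:
arm_command(motion=[[0,1,0,0,0,0,0],[0,1,0,0,0,0,0],[0,1,0,0,0,0,0],[0,1,0,0,0,0,0]])

```text
time_s: 14.55
tcp_pos: [0.487, -0.0831, 0.1017]
ee_rot: [[-0.133, -0.991, 0.0], [-0.991, 0.133, 0.0], [-0.0, -0.0, -1.0]]
wrist_force: [-0.6, 1.2, -0.3]
gripper_width: 0.154
gripper_force: 30.0
```

Call:
arm_command(motion=[[0,1,0,0,0,0,0],[0,1,0,0,0,0,0],[0,1,0,0,0,0,0],[0,1,0,0,0,0,0]])

```text
time_s: 14.95
tcp_pos: [0.4876, -0.0859, 0.102]
ee_rot: [[-0.134, -0.991, 0.003], [-0.991, 0.134, 0.002], [-0.002, -0.002, -1.0]]
wrist_force: [1.4, 7.4, 0.3]
gripper_width: 0.157
gripper_force: 30.0
```

Call:
arm_command(motion=[[0,1,0,0,0,0,0],[0,1,0,0,0,0,0],[0,1,0,0,0,0,0]])

```text
time_s: 15.25
tcp_pos: [0.4872, -0.0888, 0.102]
ee_rot: [[-0.134, -0.991, 0.003], [-0.991, 0.134, 0.002], [-0.002, -0.002, -1.0]]
wrist_force: [1.0, 6.9, 0.8]
gripper_width: 0.161
gripper_force: 30.0
```

Cushion contact: about 7 N, and it's moving. I'll use smaller steps now.

Call:
arm_command(motion=[[0,1,0,0,0,0,0],[0,0.5,0,0,0,0,0],[0,0.5,0,0,0,0,0]])

```text
time_s: 15.55
tcp_pos: [0.4868, -0.0908, 0.102]
ee_rot: [[-0.134, -0.991, 0.002], [-0.991, 0.134, 0.002], [-0.002, -0.002, -1.0]]
wrist_force: [1.1, 6.4, 0.6]
gripper_width: 0.154
gripper_force: 30.0
```

Call:
arm_command(motion=[[0,0.5,0,0,0,0,0],[0,0.5,0,0,0,0,0]])

```text
time_s: 15.75
tcp_pos: [0.4866, -0.0918, 0.102]
ee_rot: [[-0.134, -0.991, 0.002], [-0.991, 0.134, 0.002], [-0.002, -0.002, -1.0]]
wrist_force: [0.8, 6.9, 0.8]
gripper_width: 0.161
gripper_force: 30.0
```

Call:
arm_command(motion=[[0,0.5,0,0,0,0,0],[0,0.3,0,0,0,0,0]])

```text
time_s: 15.95
tcp_pos: [0.4866, -0.0925, 0.102]
ee_rot: [[-0.134, -0.991, 0.003], [-0.991, 0.134, 0.002], [-0.002, -0.002, -1.0]]
wrist_force: [2.1, 7.9, 1.5]
gripper_width: 0.159
gripper_force: 30.0
```

Call:
arm_command(motion=[[0,0.3,0,0,0,0,0],[0,0.3,0,0,0,0,0]])

```text
time_s: 16.15
tcp_pos: [0.4868, -0.0926, 0.1021]
ee_rot: [[-0.134, -0.991, 0.003], [-0.991, 0.134, 0.003], [-0.003, -0.003, -1.0]]
wrist_force: [1.2, 11.5, 0.6]
gripper_width: 0.157
gripper_force: 30.0
```

Call:
arm_command(motion=[[0,0.3,0,0,0,0,0],[0,0,0,0,0,0,0]])

```text
time_s: 16.35
tcp_pos: [0.4868, -0.0926, 0.1021]
ee_rot: [[-0.134, -0.991, 0.003], [-0.991, 0.134, 0.003], [-0.003, -0.003, -1.0]]
wrist_force: [0.9, 11.6, 0.4]
gripper_width: 0.156
gripper_force: 30.0
```

```bash
python3 - <<'E'
from h import *
s=sense(); print(s['tcp_pos'],yawx(s),s['wrist_force'],s['moment'])
E
```

```text
[ 0.48677703 -0.09260088  0.10206566] -97.69454180502443 [ 0.9277706  11.57939815  0.43655804] [ 3.2473565  -0.23800388 -0.19484028]
```

Call:
arm_command(motion=[[0,0.4,0,0,0,0,0],[0,0,0,0,0,0,0]])

```text
time_s: 16.55
tcp_pos: [0.4868, -0.0927, 0.1021]
ee_rot: [[-0.134, -0.991, 0.004], [-0.991, 0.134, 0.003], [-0.004, -0.003, -1.0]]
wrist_force: [1.5, 12.6, 1.1]
gripper_width: 0.157
gripper_force: 30.0
```

It has bottomed: the position has stopped and the force is rising. I'll unload the arm, then release.

Call:
arm_command(motion=[[0,-1.0,0,0,0,0,0],[0,-1.0,0,0,0,0,0],[0,0,0,0,0,0,0]])

```text
time_s: 16.85
tcp_pos: [0.4862, -0.0923, 0.1019]
ee_rot: [[-0.133, -0.991, 0.001], [-0.991, 0.133, 0.001], [-0.001, -0.001, -1.0]]
wrist_force: [0.9, 6.9, 0.5]
gripper_width: 0.16
gripper_force: 30.0
```

Call:
arm_command(motion=[[20,0,0,0,0,0,0],[30,0,0,0,0,0,0],[50,0,0,0,0,0,0],[50,0,0,0,0,0,0],[50,0,0,0,0,0,0],[50,0,0,0,0,0,0]])

```text
time_s: 17.45
tcp_pos: [0.4856, -0.0932, 0.1017]
ee_rot: [[-0.133, -0.991, -0.0], [-0.991, 0.133, -0.0], [0.0, 0.0, -1.0]]
wrist_force: [0.1, 0.6, -0.6]
gripper_width: 0.548
gripper_force: 0.0
```

```bash
python3 - <<'E'
from h import *
s=sense(); print(s['tcp_pos'],yawx(s),s['wrist_force'],s['gripper_width'])
E
```

```text
[ 0.48559395 -0.09316029  0.1017068 ] -97.66003002711146 [ 0.1335017   0.62154551 -0.58312472] 0.5479404300345373
```

Call:
arm_command(motion=[[50,0,0,-8,0,0,0],[50,0,0,-20,0,0,0],[50,0,0,-35,0,0,0],[50,0,0,-40,0,0,0],[50,-30,0,-20,0,0,0],[50,-45,0,0,0,0,0],[50,-45,0,0,0,0,0],[50,-40,0,0,0,0,0]])

```text
time_s: 18.25
tcp_pos: [0.5071, 0.0673, 0.226]
ee_rot: [[-0.133, -0.991, 0.002], [-0.991, 0.133, 0.001], [-0.001, -0.002, -1.0]]
wrist_force: [1.5, -0.1, -1.2]
gripper_width: 0.575
gripper_force: 0.0
```

```bash
python3 - <<'E'
from h import *
s=sense(); print(s['tcp_pos'],s['wrist_force'])
m,im=snap('scene','s4'); m2,i2=snap('top','t4')
a=cv2.resize(im[130:290,340:500,::-1],None,fx=2.5,fy=2.5,interpolation=cv2.INTER_CUBIC)
b=cv2.resize(i2[195:315,345:495,::-1],(400,320),interpolation=cv2.INTER_CUBIC)
b=cv2.copyMakeBorder(b,0,80,0,0,cv2.BORDER_CONSTANT); cv2.imwrite('pics/st4.png',np.hstack([a,b]))
E
```

```text
[0.50708136 0.06728526 0.22597982] [ 1.50203055 -0.05792653 -1.23945568]
```

View pics/st4.png

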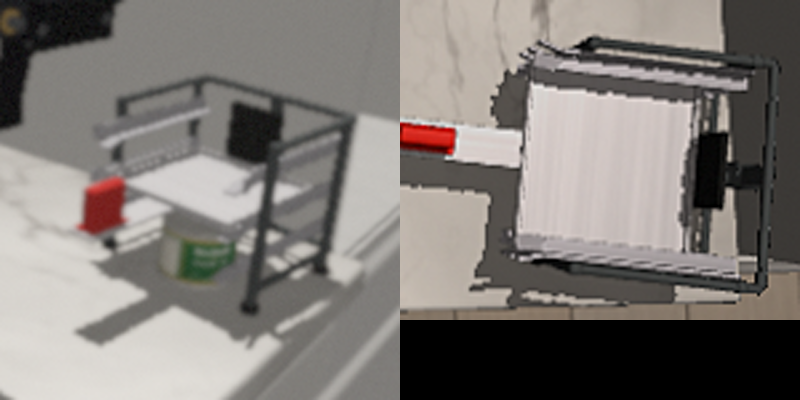

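The sheet lies flat on the middle rails, against the cushion at about (708,170) in the right-hand panel. The tin underneath hasn't moved, and the gripper is clear. I'll hand the job in.

```bash
python3 -c "
from station import *
print(finish_job())"
```

```text
the job is handed in; nothing more can be done
None
```

The sheet is flat on the middle rails above the tin, pressed in until the cushion stopped moving (peak reading about 13 N), then released; the tin hasn't moved, the tealight and jar were never approached, and the job was handed in at about 18 s.

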